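# Clip a light tube into its sprung holder

### The job

Take the white light tube (not the amber one) off the rest and lay it over the two orange spring clips of the holder, its brass end facing the blue socket but still just outside it, and press it down until both clips have snapped around it. Then slide it along in the clips until its brass end is fully home against the end wall of the socket, gently, and let go. The holder is sprung and sinks as you press: never drive it down to the bottom of its travel, and leave the amber tube and everything else on the desk as it is.

Things in the scene. Friction and masses are not known exactly. Their poses are not given: they have to be found in the camera images.
- white_tube: White light tube: rigid round rod 20 mm in diameter, 200 mm long, 0.10 to 0.15 kg, with a brass end 28 mm long and a black end 20 mm long. Origin at its middle, on its axis; its x axis runs along it towards the brass end. It starts level on the rest, its axis 45 mm above the desk, in either of the rest's two places.
- rest: Fixed grey rest, 160 by 170 mm, with two places 90 mm apart for tubes, each two V supports 60 mm either side of the rest's middle (the tube between them is free to be gripped from above, the rest's plate being 8 mm high). Origin under its middle; x axis along the tubes. A tube may lie up to 8 mm off the rest's middle along x.
- brass_end (a point): Centre of the white tube's brass end face, 100 mm from its middle.
- black_end (a point): Centre of the white tube's black end face, 100 mm from its middle the other way.
- amber_tube: Amber tube, same size and shape, in the other place of the rest; to be left alone. Origin at its middle, x axis along it.
- holder_foot: White fixed foot of the lamp holder, 270 by 100 by 12 mm; it carries the sprung upper part (plate 90 mm wide, two orange clips, blue socket). Origin under its centre, x axis along the holder towards the socket, z up.
- clip_mid (a point): Point on the holder's sprung part midway between the two clips, at the axis height of a snapped-in tube (90 mm above the desk while not pressed); axes as holder_foot. A clip stands 60 mm either side of it along x. A tube laid on the clips has its axis about 16 mm above this point; snapped in, it is at this height on a flat seat. Below the seated tube is 22 mm of free height over the plate.
- clip_near (a point): Centre of the clip farther from the socket, on the axis of a snapped-in tube. Each clip is 14 mm long along x: two sprung orange fingers topped by 8 mm round beads 14.5 mm apart, reaching 12 mm above this point. Pressing a tube past the beads of both clips takes some 8 to 16 N in all (varying with friction); the force falls suddenly at the snap. Sliding a snapped-in tube takes a few N.
- socket_end (a point): Centre of the socket's end wall, on the axis of a snapped-in tube, 100 mm from clip_mid along x; axes as holder_foot. The blue socket is a roofed bore 25 mm wide and high, 15 mm deep, open only towards the clips, so its mouth is 85 mm from clip_mid and the tube cannot enter from above. Home, the brass end face is at this point and the tube's middle at clip_mid.
- holder (a joint): How far the holder's sprung part (plate, clips and socket together) has sunk, in m: 0 when free, about 0.6 N per mm, hard bottom at 0.036. It must stay under 0.031. It springs back up when released.
- paint_red: Red dropper bottle, 25 mm diameter, 72 mm tall, loose; origin under its centre.
- paint_green: Green dropper bottle, same size, loose.
- paint_blue: Blue dropper bottle, same size, loose.
- water_pot: White ceramic cup, 70 mm diameter, 75 mm tall, loose.
- brush_pot: White pot with brushes, 68 mm diameter, 170 mm tall with the brushes, loose.
- figure: Cork-coloured figure on a round painting handle 38 mm in diameter, 86 mm tall, loose.
- palette: Flat white palette 120 by 90 by 6 mm with paint wells, loose.
There are look-alikes about, which are no part of the job. Of the things like the white_tube, leave any that is red; of the rest the smaller one is meant.

How it is judged:
On the way:
1. the white tube is snapped into both clips, level, with its brass end still outside the socket (at least 12 mm short of the end wall) (y of brass_end in the frame of socket_end between -0.003 and 0.003 m and z of brass_end in the frame of socket_end between -0.003 and 0.003 m and y of black_end in the frame of socket_end between -0.004 and 0.004 m and z of black_end in the frame of socket_end between -0.003 and 0.003 m and x of brass_end in the frame of socket_end between -0.045 and -0.012 m), for 0.1 s.
At the end, for the whole second after the job is handed in: The white tube is snapped into both clips (its axis within 3 mm of the seated height at both ends and within 3 to 4 mm sideways), its brass end face within 3 mm of the socket's end wall, at rest, let go of, and the holder is back up on its springs (sunk less than 6 mm) (y of brass_end in the frame of socket_end between -0.003 and 0.003 m and z of brass_end in the frame of socket_end between -0.003 and 0.003 m and y of black_end in the frame of socket_end between -0.004 and 0.004 m and z of black_end in the frame of socket_end between -0.003 and 0.003 m and x of brass_end in the frame of socket_end above -0.003 m and linear speed of white_tube below 0.02 m/s and value of joint holder below 0.006 m); the robot touches nothing.
It fails at once if the holder is driven down more than 31 mm, nearly to the bottom of its springs (value of joint holder above 0.031 m).
It fails at once if the tube is rammed against the holder with more than 35 N (contact force between white_tube and holder_foot above 35 N).
It fails at once if the amber tube is displaced by more than 15 mm (distance of amber_tube from where it was at the start of the episode above 0.015 m).
It fails at once if another thing on the desk is pushed more than 25 mm or tipped over (distance of any of paint_red, paint_green, paint_blue, water_pot, brush_pot, figure, palette from where it was at the start of the episode above 0.025 m or angle between any of paint_red, paint_green, paint_blue, water_pot, brush_pot, figure, palette's own z axis and vertical above 0.4 rad).
It also fails if it takes over 64 s, if anything falls off the work surface, if the arm or the gripper's body presses on something with over 40 N, if the wrist force passes 120 N, or if a joint passes its speed limit or range.

### The arm

A 7-joint arm with a two-finger parallel gripper is mounted at the origin on the work surface. World frame = base frame: x ahead of the robot, y to its left, z up, the work surface at z = 0. Lengths are in m, angles in rad, forces in N, time in s.
With the tool pointing down it reaches from about 0.35 to 0.9 m from the base axis. Payload 19.9 kg.
Tool frame: the origin (TCP) lies midway between the tips of the shut fingers; the grasp point (between the pads) lies 19 mm behind it (bot.hold_point_z is the distance from the TCP to the grasp point, in m); z points along the fingers, y is the line along which they close (so a half turn about z gives the same grasp; the last joint's range is limited). The gripper opens to 94 mm and grips with 3 to 60 N. Pads are 16 mm wide; open, the fingers measure 119 mm over their backs; the gripper's body (75 mm by 177 mm) begins 78 mm behind the grasp point.
Start: joints at [-1.377, 0.417, -0.01, 1.614, 0.005, 1.111, -0.053], TCP at [0.146, 0.608, 0.205] pointing down, gripper open.
Joint ranges: [-2.81, 2.81], [-0.39, 2.02], [-1.27, 1.25], [0.06, 2.57], [-1.19, 4.33], [0.19, 2], [-2.82, 2.82]. Speed limits (rad/s): [1.89, 1.89, 2.39, 2.39, 3.01, 3.01, 3.01].

### API

Orientations are given as a unit quaternion [x, y, z, w].
In Python, from station import telemetry, eyes, job, finder, bot gives the robot as it stands.
- The arm moves only by the tool carry_out, never from a script. Its argument "steps" is a list that holds one entry, the list of rows, each a list of 7 numbers: the turn, a rotation vector about the tool's x, y, z in degrees, then the shift along the tool's x, y, z in mm, then the opening, from -1 (shut) to 1 (fully open). A call has 1 to 10 rows; each row is the pose to reach, as a shift and turn from the pose commanded when the call began, along the tool's axes at that moment; what a row does not reach only later rows make up. A row lasts 1/8 s, in which the tool goes at most 62.5 mm and 10.7 degrees, less where a joint would pass 70% of its speed; a pose out of reach is approached as far as the arm can. A call with a gripper value outside its range is refused whole. The fingers move at their own pace and stop on an object; "newtons" is the grip in N (left out, the last holds). Time passes only in rows, so rows that repeat a pose let the fingers close. It gives the time, the measured TCP pose, the force, the opening and the grip force at its end, in the units of the state.
- telemetry.get_obs(): the state, without advancing time (a new reading comes with each control period).
- eyes.camera(name): name is "scene" or "top" or "wrist"; returns (picture, depth): 384x512x3 uint8, red, green, blue; 384x512 float32, m along the optical axis (not along the pixel's ray), 0 where there is no reading.
- eyes.camera_info(name): a dict with "intrinsics" (3x3 intrinsics, pixels), "cam_to_world" (4x4, takes a point from camera to world coordinates). Camera axes: x right, y down, z forward; pixel columns grow to the right and rows downward; lengths in m; the calibration is good to about 2 mm. A picture is of the moment at which its call begins: read the wrist's pose just before it. camera_info takes no time and is no camera call; for the wrist camera it gives the pose at the moment of the call.
- job.close_job(): hands the job in; it is judged then, once.
Trained networks look in the newest picture that a camera, given by its name, has taken for a name from the list of things; names that differ only in an ending like _2 or _b are one class to them, and where a whole thing is asked for, a point or a joint stands for the part that bears it (a point fixed in the world has none). Each returns a list of dicts, best first, with "confidence" (0 to 1); they miss things now and then, are a little off and sometimes report something else, mostly with a low value. They report only what shows in the picture. A call takes as long as a camera call. They do not tell look-alikes from the thing itself.
- finder.regions_of(name, camera): "pixels" (384x512 bool, what is visible of it) and "centre" ([column, row] in pixels, amid what is visible of it).
The state is a dict: "time": time; "q": joint angles; "qvel": joint speeds; "joint_efforts": joint torques, N m; "ee_pos": TCP position; "tcp_rot": TCP orientation; "wrist_force": force on the tool from outside, world axes, zero at the start; "torque": the same for the moment, N m; "width": finger opening in m; "grasp_force": force on a finger pad.
Only numpy, scipy, OpenCV 4.12 (cv2) and the standard library are available. Lean on these libraries where they do the work, as an engineer would, in place of code of your own. Each camera call takes 0.05 s, during which the arm holds its last target. There are 200 camera calls.

## Working session

There is one attempt and no reset: what is moved stays moved. The work goes in short steps, Python scripts to look and compute and a tool call to move; the robot and the scene stay as the last step left them, time stands still between calls to the robot, and variables do not carry over. Pictures are saved under pics/ and viewed, at most 10 in all, crops included, and the job is handed in when it is done.

Besides the shell and the picture viewer there is one more tool, called after "Call:" by a JSON object that holds its "op" and its "data". carry_out: Moves the arm, as the interface text tells. Its arguments: {"type":"object","properties":{"steps":{"type":"array"},"newtons":{"type":"number"}},"required":["steps"]}

```bash
mkdir -p pics; cat > h.py <<'E'
import numpy as np, cv2
from station import telemetry, eyes, job, finder, bot
def cloud(cam):
    im,d=eyes.camera(cam); i=eyes.camera_info(cam); K=np.array(i["intrinsics"]);T=np.array(i["cam_to_world"])
    v,u=np.mgrid[:384,:512]
    P=np.stack([(u-K[0,2])/K[0,0]*d,(v-K[1,2])/K[1,1]*d,d],-1)@T[:3,:3].T+T[:3,3]
    P[d<=0]=np.nan
    return im,P
def save(n,im,s=1): cv2.imwrite(f"pics/{n}.png",cv2.resize(im[...,::-1],None,fx=s,fy=s,interpolation=cv2.INTER_CUBIC))
E
python3 - <<'E'
from h import *
np.set_printoptions(precision=4,suppress=True)
o=telemetry.get_obs();print(o["time"],o["ee_pos"],o["tcp_rot"],bot.hold_point_z)
a,_=cloud("scene"); b,P=cloud("top")
save("both",np.hstack([a,b]),0.78)
save("top",b,1.5)
for n in ["white_tube","amber_tube","rest","holder_foot","clip_mid","socket_end"]:
  for r in finder.regions_of(n,"top"):
    m=r["pixels"]; p=P[m]; print(n,round(r["confidence"],2),np.round(r["centre"]),m.sum(),np.nanmedian(p,0),np.nanmin(p,0),np.nanmax(p,0))
E
```

```text
0.0 [0.1459 0.6073 0.2049] [ 0.1176  0.9931 -0.0006 -0.    ] 0.0188
white_tube 0.97 [393. 244.] 1111 [ 0.4101 -0.4529  0.0249] [ 0.3181 -0.5724 -0.0064] [ 0.5047 -0.3358  0.0344]
white_tube 0.94 [292. 181.] 505 [ 0.567  -0.1798  0.0528] [ 0.5532 -0.2796  0.0025] [ 0.5924 -0.0863  0.0625]
white_tube 0.65 [296. 281.] 610 [ 0.2987 -0.1913  0.0176] [ 0.2046 -0.2358 -0.006 ] [ 0.398  -0.1505  0.0265]
amber_tube 0.76 [286. 213.] 619 [ 0.4768 -0.1706  0.0524] [ 0.4623 -0.2747 -0.0085] [ 0.5018 -0.0762  0.0607]
rest 0.83 [290. 201.] 2598 [ 0.5227 -0.1791  0.0077] [ 0.4351 -0.263  -0.0037] [ 0.6124 -0.0952  0.0483]
rest 0.5 [290. 147.] 81 [ 0.6606 -0.1759  0.0471] [ 0.6543 -0.1881  0.0078] [ 0.6726 -0.1661  0.0755]
holder_foot 0.59 [155. 204.] 3692 [0.4956 0.1756 0.0577] [ 0.4159  0.0419 -0.004 ] [0.5945 0.3214 0.1189]
clip_mid 0.85 [154. 203.] 3267 [0.5006 0.1807 0.0583] [ 0.4198  0.0521 -0.0032] [0.5852 0.3222 0.1189]
socket_end 0.81 [160. 201.] 3219 [0.5009 0.1817 0.0584] [ 0.4226  0.0496 -0.0032] [0.5913 0.3256 0.1189]
```

View pics/top.png

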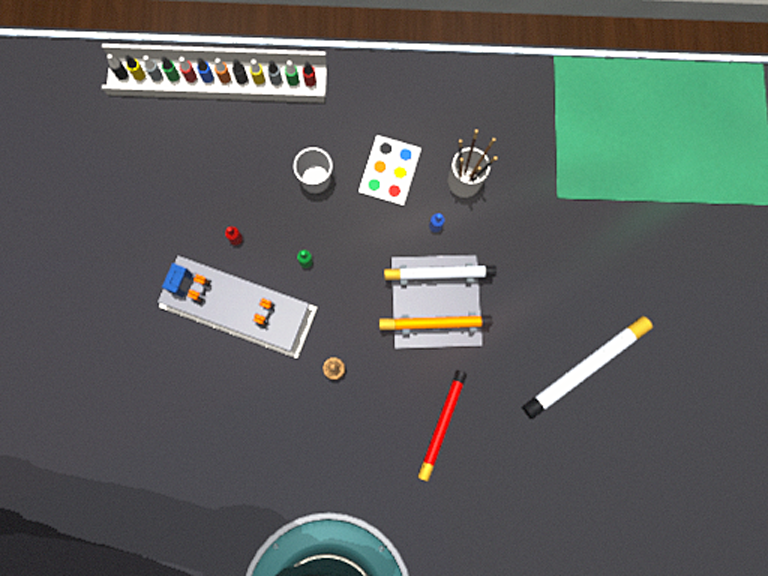

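View pics/both.png

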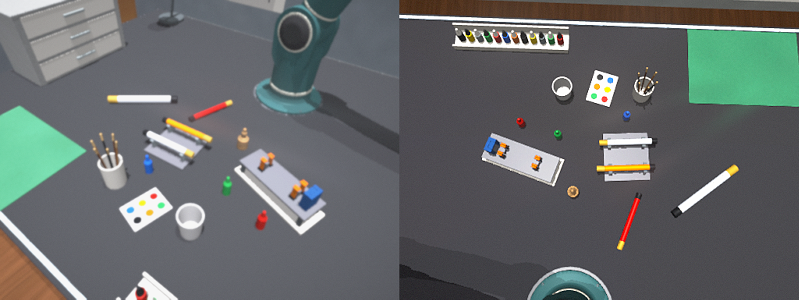

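White tubes or similar in the top image (native pixels): the white tube on the rest (292,181), the larger white tube on the desk (393,244), the red tube (296,281) and the amber tube (286,213). I choose the one on the rest: it isn't red and it's the smaller white one. Brass is at its left end (+y), and the socket is at the left end of the holder.

```bash
python3 - <<'E'
from h import *
np.set_printoptions(precision=4,suppress=True)
b,P=cloud("top")
hsv=cv2.cvtColor(b,cv2.COLOR_RGB2HSV); H,S,V=[hsv[...,i].astype(int) for i in range(3)]
save("crop",b[150:250,90:350],3)
z=P[...,2]; X=P[...,0];Y=P[...,1]
reg=(X>.38)&(X<.62)&(Y>.02)&(Y<.35)
org=reg&(z>.085)&(H>4)&(H<20)&(S>150)
n,l,st,c=cv2.connectedComponentsWithStats(org.astype(np.uint8))
for i in range(1,n): print("org",st[i,4],c[i],np.nanmean(P[l==i],0),P[l==i][:,2].max())
bl=reg&(z>.1)&(H>100)&(H<125)&(S>120); p=P[bl]; print("blue",bl.sum(),p.mean(0),cv2.minAreaRect(p[:,:2].astype(np.float32)*1000))
pl=reg&(z>.045)&(z<.07)&(S<60)
p=P[pl];print("plate",pl.sum(),np.median(p,0),cv2.minAreaRect(p[:,:2].astype(np.float32)*1000))
t=(X>.54)&(X<.6)&(Y>-.3)&(Y<-.07)&(z>.035); p=P[t]; 
top=p[p[:,2]>.05]; f=cv2.fitLine(top[:,:2].astype(np.float32),cv2.DIST_HUBER,0,.001,.001).ravel(); print("tube",f,top.mean(0)); s=(top[:,:2]-f[2:])@f[:2]; print(f[2:]+f[:2]*s.min(),f[2:]+f[:2]*s.max())
E
```

```text
org 27 [133.     185.8519] [0.5349 0.2318 0.0999] 0.10461651695118945
org 27 [128.5926 196.1852] [0.5078 0.2409 0.1005] 0.10586974632310042
org 25 [176.36 202.12] [0.4958 0.119  0.1009] 0.10633851948590634
org 26 [172.6923 212.3077] [0.4697 0.1269 0.0996] 0.10391197677722053
blue 191 [0.5325 0.2724 0.1122] ((532.5908203125, 273.27606201171875), (27.020118713378906, 44.727027893066406), 70.5461196899414)
plate 2720 [0.4964 0.171  0.0577] ((534.1339111328125, 170.5113067626953), (250.716552734375, 159.1082763671875), 71.48943328857422)
tube [ 0.0603 -0.9982  0.5689 -0.2   ] [ 0.5678 -0.1831  0.054 ]
[ 0.5619 -0.0836] [ 0.5739 -0.2827]
```

View pics/crop.png

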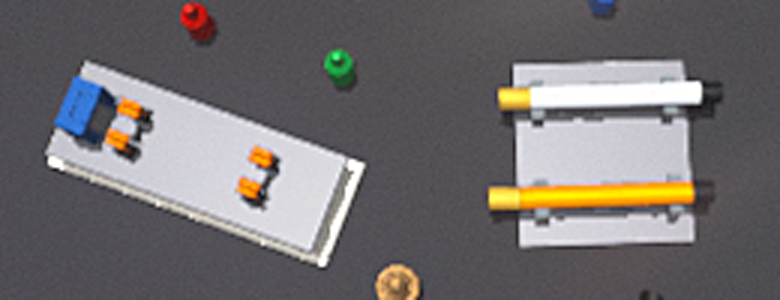

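The crop confirms it: the white tube on the rest is at crop (610,96), with brass to the left, and the amber one is at (590,195). The holder has clips at about crop (125,125) and (255,175), and the blue socket at (80,108). Next I'll write a pose helper and approach.

```bash
cat >> h.py <<'E'
from scipy.spatial.transform import Rotation as R
def row(xyz,deg):
    "turn(deg)/shift(mm) from measured pose to TCP xyz, pointing down, tool y heading deg in world"
    o=telemetry.get_obs(); A=R.from_quat(o["tcp_rot"]); a=np.radians(deg)
    y=np.array([np.cos(a),np.sin(a),0]); z=np.array([0,0,-1.]); x=np.cross(y,z)
    B=R.from_matrix(np.stack([x,y,z],1))
    return np.round((A.inv()*B).as_rotvec(True),1),np.round(A.inv().apply(np.array(xyz)-o["ee_pos"])*1000,1)
E
python3 -c "
from h import *
print(row([.567,-.163,.19],3.5))"
```

```text
(array([-0.,  0., 73.]), array([-589.4, -651. ,   15.5]))
```

Call:
{"op": "carry_out", "data": {"steps": [[[0,0,73,-589,-651,15,0],[0,0,73,-589,-651,15,0],[0,0,73,-589,-651,15,0],[0,0,73,-589,-651,15,0],[0,0,73,-589,-651,15,0],[0,0,73,-589,-651,15,0],[0,0,73,-589,-651,15,0],[0,0,73,-589,-651,15,0],[0,0,73,-589,-651,15,0],[0,0,73,-589,-651,15,0]]], "newtons": 40}}

```text
time: 1.7
ee_pos: [0.4462, 0.0574, 0.1952]
tcp_rot: [0.685, 0.728, 0.001, 0.0]
wrist_force: [0.8, 0.6, 0.2]
width: 0.0468
grasp_force: 0.0
```

```bash
python3 -c "
from h import *
print(row([.567,-.163,.19],3.5))"
```

```text
(array([ 0.1, -0. ,  0. ]), array([-227.4,  107.1,    5.2]))
```

Call:
{"op": "carry_out", "data": {"steps": [[[0,0,0,-227,107,5,0],[0,0,0,-227,107,5,0],[0,0,0,-227,107,5,0],[0,0,0,-227,107,5,0],[0,0,0,-227,107,5,0],[0,0,0,-227,107,5,0]]]}}

```text
time: 2.45
ee_pos: [0.5658, -0.1607, 0.1895]
tcp_rot: [0.685, 0.728, -0.0, -0.0]
wrist_force: [0.5, -0.0, -0.4]
width: 0.0469
grasp_force: 0.0
```

```bash
python3 - <<'E'
from h import *
np.set_printoptions(precision=4,suppress=True)
o=telemetry.get_obs();print(o["time"],o["ee_pos"])
b,P=cloud("wrist"); save("w1",b)
for r in finder.regions_of("white_tube","wrist"):
    m=r["pixels"]; p=P[m]; p=p[p[:,2]>.05]
    if len(p)<50: continue
    f=cv2.fitLine(p[:,:2].astype(np.float32),cv2.DIST_HUBER,0,.001,.001).ravel(); s=(p[:,:2]-f[2:])@f[:2]
    print(r["confidence"],r["centre"],f,f[2:]+f[:2]*s.min(),f[2:]+f[:2]*s.max(),p[:,2].max())
E
```

```text
2.45 [ 0.5658 -0.1607  0.1895]
0.75 [259.7, 193.0] [ 0.0605 -0.9982  0.5683 -0.1744] [ 0.5628 -0.0841] [ 0.5749 -0.2832] 0.056415577301484277
```

View pics/w1.png

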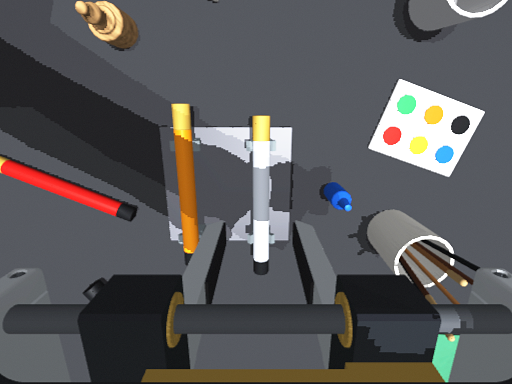

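The wrist picture shows the white tube (260,193) between the open fingers, with the amber tube off to the left at (186,180). The pose agrees to within 1 mm, so I descend: TCP z 0.029 at (0.568,-0.164).

```bash
python3 -c "
from h import *
print(row([.5677,-.1637,.029],3.5))"
```

```text
(array([ 0. , -0. ,  0.1]), array([ -4.4,   1.5, 160.9]))
```

Call:
{"op": "carry_out", "data": {"steps": [[[0,0,0,-3,1.5,50,0],[0,0,0,-3.5,1.5,100,0],[0,0,0,-3.5,1.5,135,0],[0,0,0,-3.5,1.5,155,0],[0,0,0,-3.5,1.5,161,0],[0,0,0,-3.5,1.5,161,0],[0,0,0,-3.5,1.5,161,-1],[0,0,0,-3.5,1.5,161,-1],[0,0,0,-3.5,1.5,161,-1],[0,0,0,-3.5,1.5,161,-1]]], "newtons": 40}}

```text
time: 3.8
ee_pos: [0.5682, -0.1643, 0.0292]
tcp_rot: [0.685, 0.728, 0.0, 0.0]
wrist_force: [0.8, 1.6, 4.8]
width: 0.0195
grasp_force: 40.0
```

Call:
{"op": "carry_out", "data": {"steps": [[[0,0,0,0,0,-20,-1],[0,0,0,0,0,-60,-1],[0,0,0,0,0,-110,-1],[0,0,0,0,0,-150,-1],[0,0,0,0,0,-150,-1]]]}}

```text
time: 4.42
ee_pos: [0.5688, -0.1649, 0.1827]
tcp_rot: [0.685, 0.728, 0.002, 0.002]
wrist_force: [0.7, -0.1, -2.9]
width: 0.019
grasp_force: 40.0
```

```bash
python3 -c "
from h import *
o=telemetry.get_obs();print(o['ee_pos'],o['width'],o['wrist_force'])
print(row([.5006,.1752,.18],-18.8))"
```

```text
[ 0.5688098  -0.16490325  0.18266606] 0.018985902727420293 [ 0.70887733 -0.08484088 -2.86537892]
(array([ 0.3, -0. , 22.3]), array([343.6, -47.5,   2.2]))
```

Call:
{"op": "carry_out", "data": {"steps": [[[0,0,5,50,-7,0,-1],[0,0,10,110,-15,0,-1],[0,0,15,170,-23,0,-1],[0,0,20,230,-32,0,-1],[0,0,22.3,290,-40,0,-1],[0,0,22.3,330,-46,0,-1],[0,0,22.3,343.5,-47.5,0,-1],[0,0,22.3,343.5,-47.5,0,-1],[0,0,22.3,343.5,-47.5,0,-1]]]}}

```text
time: 5.55
ee_pos: [0.4997, 0.174, 0.1788]
tcp_rot: [0.814, 0.581, -0.0, 0.0]
wrist_force: [0.9, 0.4, -1.8]
width: 0.0191
grasp_force: 40.0
```

```bash
python3 - <<'E'
from h import *
np.set_printoptions(precision=4,suppress=True)
o=telemetry.get_obs();print(o["time"],o["ee_pos"],o["width"],o["wrist_force"],row([.5006,.1752,.18],-18.8))
for cam in ["wrist","top"]:
  b,P=cloud(cam); save("h_"+cam,b[:300] if cam=="wrist" else b[150:250,90:230],1 if cam=="wrist" else 4)
  hsv=cv2.cvtColor(b,cv2.COLOR_RGB2HSV); H,S,V=[hsv[...,i].astype(int) for i in range(3)]
  z=P[...,2]; X=P[...,0];Y=P[...,1]
  reg=(X>.38)&(X<.62)&(Y>.02)&(Y<.35)
  org=reg&(z>.085)&(z<.112)&(H>4)&(H<20)&(S>150)
  n,l,st,c=cv2.connectedComponentsWithStats(org.astype(np.uint8))
  for i in range(1,n):
    if st[i,4]>8: print(cam,"org",st[i,4],c[i],np.nanmean(P[l==i],0),P[l==i][:,2].max())
  bl=reg&(z>.105)&(z<.13)&(H>100)&(H<125)&(S>120); p=P[bl]
  if bl.sum()>10: print("blue",bl.sum(),p.mean(0),cv2.minAreaRect(p[:,:2].astype(np.float32)*1000))
  t=reg&(z>.175)&(z<.225); 
  for r in finder.regions_of("white_tube",cam)[:1]:
    p=P[r["pixels"]&t]
    if len(p)<30: continue
    p=p[p[:,2]>np.nanmax(p[:,2])-.012]
    f=cv2.fitLine(p.astype(np.float32),cv2.DIST_HUBER,0,.001,.001).ravel(); s=(p-f[3:])@f[:3]
    print(r["confidence"],r["centre"],f[:3],f[3:]+f[:3]*s.min(),f[3:]+f[:3]*s.max())
E
```

```text
5.55 [0.4997 0.174  0.1788] 0.01911129644934306 [ 0.8569  0.427  -1.7983] (array([ 0. ,  0. , -0.1]), array([ 1.4,  0.5, -1.2]))
wrist org 34 [276.8529 127.7353] [0.537  0.2319 0.0996] 0.10158622382603777
wrist org 57 [238.4386 129.8596] [0.5035 0.2415 0.1002] 0.10191963655207081
blue 1716 [0.5335 0.2725 0.1118] ((533.4437866210938, 272.45416259765625), (24.217174530029297, 44.47624206542969), 71.10389709472656)
0.7 [259.1, 219.2] [0.3263 0.9453 0.0057] [0.4656 0.0766 0.2015] [0.5254 0.2499 0.2026]
top org 32 [172.2188 212.4375] [0.4693 0.1281 0.0999] 0.10506340748997167
```

View pics/h_wrist.png

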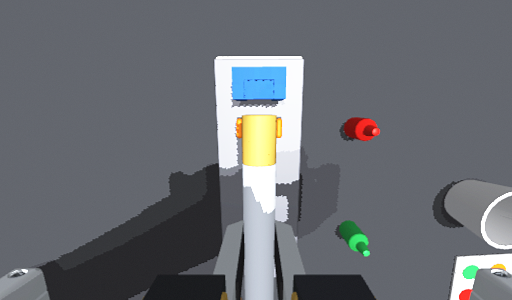

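The tube is aligned over the holder, lateral error about 0.7 mm, with the brass end at 74 mm from clip_mid (mouth at 85). In the picture the brass end is at (260,140) and the socket at (258,85). Descending to just above contact.

Call:
{"op": "carry_out", "data": {"steps": [[[0,0,0,1,0.7,35,-1],[0,0,0,1,0.7,60,-1],[0,0,0,1,0.7,76,-1],[0,0,0,1,0.7,82,-1],[0,0,0,1,0.7,82,-1],[0,0,0,1,0.7,82,-1]]]}}

```text
time: 6.5
ee_pos: [0.5008, 0.1765, 0.0975]
tcp_rot: [0.813, 0.582, 0.0, 0.0]
wrist_force: [-0.5, 0.1, -1.1]
width: 0.0193
grasp_force: 40.0
```

Call:
{"op": "carry_out", "data": {"steps": [[[0,0,0,0,0,3,-1],[0,0,0,0,0,6,-1],[0,0,0,0,0,9,-1],[0,0,0,0,0,12,-1],[0,0,0,0,0,12,-1],[0,0,0,0,0,12,-1]]]}}

```text
time: 7.25
ee_pos: [0.5006, 0.1764, 0.0849]
tcp_rot: [0.813, 0.582, 0.0, 0.0]
wrist_force: [2.1, -0.2, 2.8]
width: 0.0189
grasp_force: 40.0
```

Call:
{"op": "carry_out", "data": {"steps": [[[0,0,0,0,0,2.5,-1],[0,0,0,0,0,5,-1],[0,0,0,0,0,7,-1],[0,0,0,0,0,7,-1],[0,0,0,0,0,7,-1]]]}}

```text
time: 7.88
ee_pos: [0.5006, 0.1764, 0.0778]
tcp_rot: [0.813, 0.582, 0.0, 0.0]
wrist_force: [1.3, -0.5, 5.6]
width: 0.019
grasp_force: 40.0
```

Call:
{"op": "carry_out", "data": {"steps": [[[0,0,0,0,0,2,-1],[0,0,0,0,0,4,-1],[0,0,0,0,0,4,-1],[0,0,0,0,0,4,-1]]]}}

```text
time: 8.38
ee_pos: [0.5007, 0.1764, 0.0739]
tcp_rot: [0.813, 0.582, 0.0, 0.0]
wrist_force: [0.7, -0.3, 8.3]
width: 0.0189
grasp_force: 40.0
```

Call:
{"op": "carry_out", "data": {"steps": [[[0,0,0,0,0,2,-1],[0,0,0,0,0,4,-1],[0,0,0,0,0,4,-1],[0,0,0,0,0,4,-1]]]}}

```text
time: 8.88
ee_pos: [0.5007, 0.1765, 0.07]
tcp_rot: [0.813, 0.582, 0.0, 0.0]
wrist_force: [-0.4, -0.3, 9.8]
width: 0.0187
grasp_force: 40.0
```

Call:
{"op": "carry_out", "data": {"steps": [[[0,0,0,0,0,1.5,-1],[0,0,0,0,0,3,-1],[0,0,0,0,0,3,-1],[0,0,0,0,0,3,-1]]]}}

```text
time: 9.38
ee_pos: [0.5008, 0.1765, 0.0671]
tcp_rot: [0.813, 0.582, 0.0, 0.0]
wrist_force: [-0.8, -0.4, 11.1]
width: 0.0194
grasp_force: 40.0
```

Call:
{"op": "carry_out", "data": {"steps": [[[0,0,0,0,0,1.5,-1],[0,0,0,0,0,3,-1],[0,0,0,0,0,3,-1],[0,0,0,0,0,3,-1]]]}}

```text
time: 9.88
ee_pos: [0.5007, 0.1766, 0.0639]
tcp_rot: [0.813, 0.582, 0.0, 0.0]
wrist_force: [2.0, 1.1, 4.9]
width: 0.0194
grasp_force: 40.0
```

Force dropped from about 12 N to 6 N, and the implied tube height relative to the holder is about 90 mm, which is seated. I'll rise 10 mm to relieve the spring and check.

Call:
{"op": "carry_out", "data": {"steps": [[[0,0,0,0,0,-3,-1],[0,0,0,0,0,-6,-1],[0,0,0,0,0,-9,-1],[0,0,0,0,0,-9,-1],[0,0,0,0,0,-9,-1]]]}}

```text
time: 10.5
ee_pos: [0.5003, 0.1764, 0.0727]
tcp_rot: [0.813, 0.582, -0.0, -0.0]
wrist_force: [2.3, 1.3, -0.5]
width: 0.0191
grasp_force: 40.0
```

```bash
python3 - <<'E'
from h import *
np.set_printoptions(precision=4,suppress=True)
o=telemetry.get_obs();print(o["ee_pos"],o["wrist_force"],o["torque"])
b,P=cloud("wrist"); s,Q=cloud("scene")
hsv=cv2.cvtColor(b,cv2.COLOR_RGB2HSV); H,S,V=[hsv[...,i].astype(int) for i in range(3)]
bl=(P[...,2]>.09)&(P[...,2]<.13)&(H>100)&(H<125)&(S>120)&(P[...,1]>.2); print("blue top",np.median(P[bl],0))
for r in finder.regions_of("white_tube","wrist")[:1]:
    p=P[r["pixels"]]; p=p[(p[:,2]>.085)&(p[:,2]<.12)]
    i=np.argsort(p@[.322,.947,0]); 
    for k in np.array_split(i,6): print(p[k].mean(0),p[k][:,2].max())
c=finder.regions_of("clip_mid","scene")
print([(x["confidence"],x["centre"]) for x in c])
u,v=map(int,c[0]["centre"]); u=min(max(u,90),422); v=min(max(v,75),309)
save("chk",np.hstack([s[v-75:v+75,u-90:u+90],b[50:200,170:350]]),2.2)
E
```

```text
[0.5003 0.1764 0.0727] [ 2.283   1.3448 -0.5034] [ 0.496  -0.5508  0.0035]
blue top [0.5336 0.2726 0.1103]
[0.4766 0.1072 0.0955] 0.0986962920211171
[0.4934 0.1566 0.0955] 0.09884483018143395
[0.5021 0.1819 0.0956] 0.09896424946495139
[0.5096 0.2041 0.0956] 0.09918173348838688
[0.5163 0.224  0.0957] 0.09928819084871335
[0.5231 0.2437 0.0958] 0.09927452626308933
[(0.81, [370.4, 247.1]), (0.54, [370.0, 229.3])]
```

View pics/chk.png

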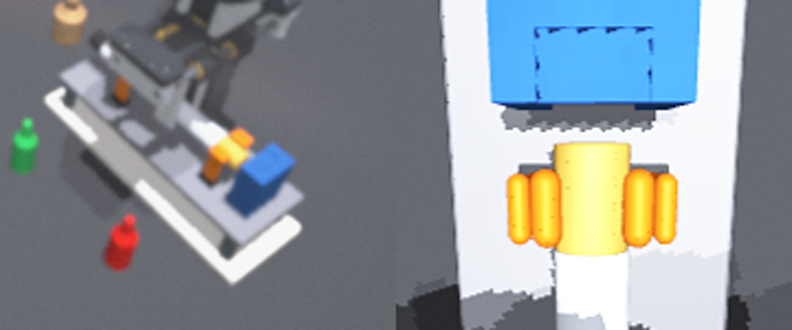

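Both clips hold the tube: the far clip's beads stand above it at (540,205) and (640,205), and its top is level to 0.5 mm along its length. The brass end is still outside the socket. Now sliding about 23 mm along tool +x, checking force.

Call:
{"op": "carry_out", "data": {"steps": [[[0,0,0,3,0,-1,-1],[0,0,0,6,0,-1,-1],[0,0,0,9,0,-1,-1],[0,0,0,12,0,-1,-1],[0,0,0,15,0,-1,-1],[0,0,0,17,0,-1,-1],[0,0,0,17,0,-1,-1]]]}}

```text
time: 11.58
ee_pos: [0.506, 0.1928, 0.0738]
tcp_rot: [0.813, 0.582, 0.0, -0.0]
wrist_force: [1.3, -0.1, -0.0]
width: 0.0192
grasp_force: 40.0
```

Call:
{"op": "carry_out", "data": {"steps": [[[0,0,0,1,0,0,-1],[0,0,0,2,0,0,-1],[0,0,0,3,0,0,-1],[0,0,0,3,0,0,-1]]]}}

```text
time: 12.08
ee_pos: [0.5069, 0.1954, 0.0738]
tcp_rot: [0.813, 0.582, 0.0, 0.0]
wrist_force: [0.6, -1.7, -0.9]
width: 0.0191
grasp_force: 40.0
```

Call:
{"op": "carry_out", "data": {"steps": [[[0,0,0,0.7,0,0,-1],[0,0,0,1.5,0,0,-1],[0,0,0,1.5,0,0,-1]]]}}

```text
time: 12.45
ee_pos: [0.5073, 0.1968, 0.0738]
tcp_rot: [0.813, 0.582, -0.0, 0.0]
wrist_force: [0.0, -0.7, -0.5]
width: 0.019
grasp_force: 40.0
```

Call:
{"op": "carry_out", "data": {"steps": [[[0,0,0,0.7,0,0,-1],[0,0,0,1.2,0,0,-1],[0,0,0,1.2,0,0,-1]]]}}

```text
time: 12.82
ee_pos: [0.5078, 0.1979, 0.0738]
tcp_rot: [0.813, 0.582, 0.0, 0.0]
wrist_force: [0.5, -0.6, -0.6]
width: 0.0191
grasp_force: 40.0
```

Call:
{"op": "carry_out", "data": {"steps": [[[0,0,0,0.5,0,0,-1],[0,0,0,1,0,0,-1],[0,0,0,1,0,0,-1]]]}}

```text
time: 13.2
ee_pos: [0.5081, 0.1989, 0.0738]
tcp_rot: [0.813, 0.582, 0.0, 0.0]
wrist_force: [0.6, -2.2, -1.3]
width: 0.0194
grasp_force: 40.0
```

Call:
{"op": "carry_out", "data": {"steps": [[[0,0,0,0.5,0,0,-1],[0,0,0,1,0,0,-1],[0,0,0,1,0,0,-1]]]}}

```text
time: 13.58
ee_pos: [0.5081, 0.1992, 0.0736]
tcp_rot: [0.813, 0.582, -0.0, 0.0]
wrist_force: [-0.8, -6.3, 0.2]
width: 0.0189
grasp_force: 40.0
```

Call:
{"op": "carry_out", "data": {"steps": [[[0,0,0,0.5,0,0,-1],[0,0,0,1,0,0,-1],[0,0,0,1,0,0,-1]]]}}

```text
time: 13.95
ee_pos: [0.5081, 0.1992, 0.0734]
tcp_rot: [0.813, 0.582, -0.001, 0.0]
wrist_force: [-1.8, -10.3, -0.9]
width: 0.019
grasp_force: 40.0
```

Contact with the end wall: the motion stalled and force rose to 10 N. I'll relax, open and retreat upward.

Call:
{"op": "carry_out", "data": {"steps": [[[0,0,0,-0.8,0,0,-1],[0,0,0,-1.2,0,0,-1],[0,0,0,-1.2,0,0,-0.2],[0,0,0,-1.2,0,0,-0.2],[0,0,0,-1.2,0,0,-0.2],[0,0,0,-1.2,0,-5,-0.2],[0,0,0,-1.2,0,-30,-0.2],[0,0,0,-1.2,0,-70,-0.2],[0,0,0,-1.2,0,-110,-0.2],[0,0,0,-1.2,0,-110,-0.2]]]}}

```text
time: 15.2
ee_pos: [0.5096, 0.2001, 0.1866]
tcp_rot: [0.813, 0.582, 0.002, -0.0]
wrist_force: [0.4, -0.3, -0.2]
width: 0.0374
grasp_force: 0.0
```

```bash
python3 - <<'E'
from h import *
np.set_printoptions(precision=4,suppress=True)
b,P=cloud("wrist"); s,Q=cloud("scene"); 
hsv=cv2.cvtColor(b,cv2.COLOR_RGB2HSV); H,S,V=[hsv[...,i].astype(int) for i in range(3)]
bl=(P[...,2]>.09)&(P[...,2]<.13)&(H>100)&(H<125)&(S>120)&(P[...,1]>.2); print("blue top",np.median(P[bl],0))
for cam,C in (("wrist",P),("top",cloud("top")[1])):
  for r in finder.regions_of("white_tube",cam):
    p=C[r["pixels"]]; p=p[(p[:,2]>.085)&(p[:,2]<.12)&(p[:,1]>0)]
    if len(p)<30: continue
    d=p[:,:2]-[.5021,.1797]; t=d@[.322,.947]; print(cam,"t range",t.min(),t.max())
    for k in np.array_split(np.argsort(t),5): print(t[k].mean(),(d[k]@[.947,-.322]).mean(),p[k][:,2].max())
save("end",np.hstack([s[172:322,280:460],b[60:210,170:350]]),2.2)
E
```

```text
blue top [0.5236 0.2713 0.108 ]
wrist t range -0.09855111663162414 0.08383789199836555
-0.07540904145770551 -0.0018163060773341189 0.09715443595313733
-0.032268317048583316 -0.0015580494426106041 0.09770537137245477
0.003961208353547967 -0.0019412539600446048 0.09724676882183536
0.03689016576402107 -0.0018613612105301376 0.09730041404171907
0.06975656233811296 -0.001820603288156771 0.09733245437348581
top t range -0.09784002090756712 0.04255017657541142
-0.08240647355352208 -0.0025767965931061563 0.10341718332579775
-0.05089347574232216 -0.001576583082977995 0.10234956862053846
-0.021946635043525158 -0.0021914533192766627 0.10368105212842194
0.004698462983751756 -0.0016288937419424155 0.10316804907918464
0.02834868489202473 -0.0009621835755238708 0.10095192548391663
top t range -0.09913424869294492 0.03591411114521597
-0.08167284845691507 -0.0022778272996140944 0.10420490030507401
-0.06348593964595892 -0.001389590217675847 0.1034014248261037
-0.05772388917498964 -0.0005974679898161069 0.1055449845802714
-0.039927713568710214 1.1156291219837355e-05 0.10279064456058062
0.018873283009718345 0.0008375584170139222 0.09824794740187959
```

View pics/end.png

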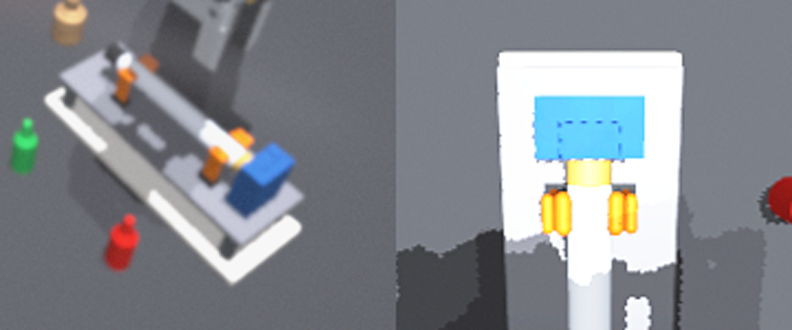

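The picture shows the brass end inside the socket (590,165), both clips around the tube, and the black end at −99 mm, which is home. Handing in.

```bash
python3 -c "
from h import *
o=telemetry.get_obs();print(o['time'],o['wrist_force'],abs(np.array(o['qvel'])).max()); print(job.close_job())"
```

```text
15.45 [-0.06201362 -0.53085691 -0.29283821] 0.004470291623740675
the job is handed in; nothing more can be done
None
```

The white tube is snapped into both clips and home against the socket's end wall, by force and camera; the gripper is clear, and I handed the job in at 15.5 s, but no verdict came back.

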